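Set out the bench for a crucible experiment

ROBOT

A 6-joint arm with a two-finger parallel gripper is mounted at the origin on the work surface. World frame = base frame: x ahead of the robot, y to its left, z up, the work surface at z = 0. Lengths are in m, angles in rad, forces in N, time in s.
With the tool pointing down it reaches from about 0.3 to 0.875 m from the base axis. Payload 6.4 kg.
Tool frame: the origin (TCP) lies on the front face of the gripper's body, between the roots of the fingers; the fingertips stand 73 mm ahead of it and the grasp point (between the pads) lies ctrl.pinch_z ahead of it (ctrl.pinch_z is the distance from the TCP to the grasp point, in m); z points along the fingers, x is the direction in which the jaws open and shut, and the axes are right-handed (so a half turn about z gives the same grasp; the last joint's range is limited). The gripper opens to 85 mm and grips with 20 to 120 N. Pads are 22 mm wide; open, the fingers measure 114 mm over their backs; the gripper's body (76 mm by 85 mm) begins 54 mm behind the grasp point. The pads swing forward as they close: fully open they stand 13 mm farther back than shut.
Start: joints at [-1.412, 0.181, 1.607, -0, 1.354, -0.206], TCP at [0.205, -0.537, 0.304] pointing down, gripper open.
Joint ranges: [-2.99, 2.99], [-0.89, 2.07], [0.3, 2.58], [-1.14, 4.28], [0, 2.63], [-3.12, 3.12]. Speed limits (rad/s): [2.57, 2.57, 3.01, 3.14, 3.14, 3.14].

INTERFACE

Orientations are given as a unit quaternion [w, x, y, z].
In Python, from bench import ctrl gives the robot as it stands.
- The arm moves only by the tool move_arm, never from a script. Its argument "rows" is text: rows parted by semicolons, each of 7 numbers parted by spaces: the shift along the tool's x, y, z in cm, then the turn, a rotation vector about the tool's x, y, z in degrees, then the opening, from 0 (shut) to 1 (fully open). In form: x y z rx ry rz grip; .... A call has 1 to 20 rows; each row shifts and turns the commanded pose from where the row before left it, along the tool's axes as they then stand; what a row does not reach is not made up. A row lasts 1/10 s, in which the tool goes at most 50 mm and 8.59 degrees, less where a joint would pass 70% of its speed; a pose out of reach is approached as far as the arm can. A call with a gripper value outside its range is refused whole. The fingers move at their own pace and stop on an object; the grip force is fixed at half the most. Time passes only in rows, so rows that do not move let the fingers close. It gives the time, the measured TCP pose, the force and the opening at its end, in the units of the state.
- ctrl.get_obs(): the state, without advancing time (a new reading comes with each control period).
- ctrl.camera(name): name is "side" or "top"; returns a dict with "color" (420x560x3 uint8, blue, green, red), "fx", "fy", "cx", "cy" (pixels), "rvec" (rotation vector, rad) and "tvec" (3), from world to camera coordinates, as OpenCV has them. Camera axes: x right, y down, z forward; pixel columns grow to the right and rows downward; lengths in m; the calibration is good to about 2 mm. A picture is of the moment at which its call begins. There is no depth.
- ctrl.hand_in(): hands the job in, once; it reports no verdict.
Trained networks look in the newest picture that a camera, given by its name, has taken for a name from the list of things; names that differ only in an ending like _2 or _b are one class to them, and where a whole thing is asked for, a point or a joint stands for the part that bears it (a point fixed in the world has none). Each returns a list of dicts, best first, with "confidence" (0 to 1); they miss things now and then, are a little off and sometimes report something else, mostly with a low value. They report only what shows in the picture. A call takes as long as a camera call. They do not tell look-alikes from the thing itself.
- ctrl.look_for(camera, query): "bbox" ([left, top, right, bottom] in pixels, round what is visible of it).
- ctrl.trace(camera, query): "region" (420x560 bool, what is visible of it) and "bbox" ([left, top, right, bottom] in pixels, round what is visible of it).
The state is a dict: "time_s": time; "q": joint angles; "dq": joint speeds; "joint_efforts": joint torques, N m; "eef_pos": TCP position; "eef_rot": TCP orientation; "wrist_force": force on the tool from outside, world axes, zero at the start; "torque": the same for the moment, N m; "opening": opening from 0.0 (shut) to 1.0 (fully open).
Only numpy, scipy, OpenCV 4.12 (cv2) and the standard library are available. Lean on these libraries where they do the work, as an engineer would, in place of code of your own. Each camera call takes 0.05 s, during which the arm holds its last target.

TASK

Set out the bench for the crucible experiment: stand the burner in the middle of the heat mat, the red-capped jar straight behind it (away from the robot) with its centre 12 cm from the centre of the mat, and the crucible in the middle of the cork pad with its lid centred on top, knob up. Stand the blue-capped jar half-way between the mat and the cork pad, on the line joining their centres. Everything ends upright and let go; leave the green-capped jar and the beaker where they are.

Things in the scene. Friction and masses are not known exactly. Their poses are not given: they have to be found in the camera images.
- mat: Heat mat: flat dark grey disc with a thin orange band round its edge, 120 mm in diameter, 6 mm thick, fixed to the bench. Origin at the centre of its underside (on the bench). Its x axis always points straight away from the robot (behind), its y axis to the robot's left.
- cork: Cork pad: flat brown cork disc, 100 mm in diameter, 10 mm thick, fixed to the bench. Origin at the centre of its underside (on the bench); axes as the heat mat's. Mat and pad lie about 360 mm apart, side by side; which is on the left varies.
- burner_mid (a point): Laboratory gas burner, unlit and without hose: 130 mm high, grey base 70 x 60 mm and 22 mm high, a short brass gas inlet out of one side (to 37 mm from the axis), a steel collar 26 mm wide up to 50 mm, then an upright copper barrel 16 mm in diameter from 50 to 122 mm and a dark mouth 18 mm wide up to 130 mm. About 0.4 kg, heavy at the base. The point is on the barrel's axis half-way up, 65 mm above its underside; z points up the barrel.
- crucible_mid (a point): White porcelain crucible: open round cup 36 mm high, 30 mm wide at the foot, 40 mm at 10 mm height, 42 mm outside at the rim, wall 3 mm, starts without its lid. The point is on its axis half-way up, 18 mm above its underside; z points up its axis.
- lid_mid (a point): The crucible's lid: flat white porcelain disc 50 mm in diameter and 4 mm thick with an upright blue knob in the middle, 12 mm in diameter and 20 mm high (24 mm overall, plain flat underside). It starts lying on the bench, knob up. The point is on its axis half-way up, 12 mm above its underside; z points up the knob.
- red_jar_mid (a point): Small amber glass jar with a red screw cap, a cylinder 40 mm in diameter and 62 mm high, standing upright. The point is on its axis half-way up, 31 mm above its underside; z points up its axis.
- blue_jar_mid (a point): Small amber glass jar with a blue screw cap, a cylinder 40 mm in diameter and 62 mm high, standing upright. The point is on its axis half-way up, 31 mm above its underside; z points up its axis.
- green_jar_mid (a point): Small amber glass jar with a green screw cap, a cylinder 40 mm in diameter and 62 mm high, standing upright. The point is on its axis half-way up, 31 mm above its underside; z points up its axis. Not needed: it stays where it is. The six loose things start shuffled: two behind the gap between mat and pad, side by side, two at each outer side, one nearer than the other; neighbours 90 mm or more apart.
- beaker_mid (a point): Empty greenish glass beaker, 52 mm in diameter at the rim and 58 mm high, at the left of the bench. Not needed: it stays where it is. The point is on its axis half-way up, 29 mm above its underside.
There are look-alikes about, which are no part of the job. Leave any purple or yellow look-alike of the part that bears red_jar_mid alone.

How it is judged:
By the outcome, as a careful person would: the job done as asked, in the order asked, and still so for the second after the job is handed in, with the robot touching nothing.
It also fails if it takes over 125 s, if anything falls off the work surface, if the arm or the gripper's body presses on something with over 40 N, if the wrist force passes 120 N, or if a joint passes its speed limit or range.

## Working session

There is one attempt and no reset: what is moved stays moved. The work goes in short steps, Python scripts to look and compute and a tool call to move; the robot and the scene stay as the last step left them, time stands still between calls to the robot, and variables do not carry over. Pictures are saved under pics/ and viewed, and the job is handed in when it is done.

Besides the shell and the picture viewer there is one more tool, called after ">>>" as name(argument=value, ...) on one line, values as JSON. move_arm: Moves the arm, as the interface text tells. Its arguments: {"type":"object","properties":{"rows":{"type":"string"}},"required":["rows"]}

```bash
ls; mkdir -p pics
python3 - <<'E'
from bench import ctrl
import cv2
print(ctrl.get_obs(), ctrl.pinch_z)
for n in("top","side"):
    c=ctrl.camera(n); cv2.imwrite(f"pics/{n}0.png",c["color"]); print({k:v for k,v in c.items() if k!="color"})
E
```

```text
pics
{'time_s': 0.0, 'q': array([-1.41225641e+00,  1.81533360e-01,  1.60800755e+00,  3.54323684e-05,
        1.35380888e+00, -2.06281745e-01]), 'dq': array([-1.74859984e-03,  4.29923334e-05, -8.36755930e-04, -8.90828221e-04,
       -2.23128121e-03,  6.26398757e-04]), 'joint_efforts': array([-7.97948833e-04, -4.44870222e+01, -3.51335192e+01, -3.97618742e-04,
        9.09355731e-03,  5.02036855e-06]), 'eef_pos': array([ 0.20511532, -0.53671297,  0.30298859]), 'eef_rot': array([-6.47829217e-04,  8.23642670e-01, -5.67108438e-01, -5.93717555e-04]), 'wrist_force': array([-0.32025749,  0.20032759, -0.04437963]), 'torque': array([-0.03583281,  0.02920715,  0.05176411]), 'opening': 0.9992513503662734} 0.0539
{'fx': 532.277919521605, 'fy': 532.277919521605, 'cx': 272.56812659049126, 'cy': 207.31725300199892, 'rvec': array([ 2.13475258, -2.17939759,  0.1227328 ]), 'tvec': array([0.05438617, 0.49293278, 1.2830629 ])}
{'fx': 466.2395672270345, 'fy': 466.2395672270345, 'cx': 283.1648322114935, 'cy': 211.05108889532733, 'rvec': array([ 0.87543052, -2.3752526 ,  1.21485029]), 'tvec': array([0.40065224, 0.23149236, 1.04825305])}
```

View pics/top0.png

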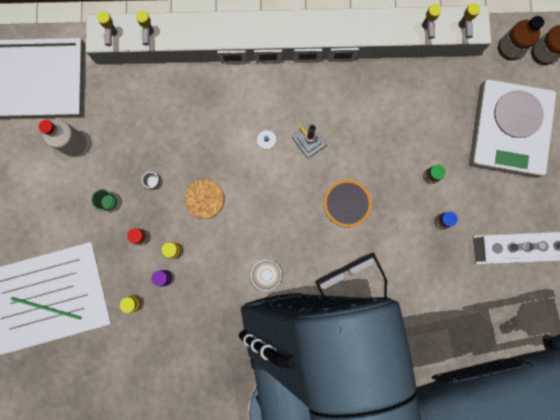

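View pics/side0.png

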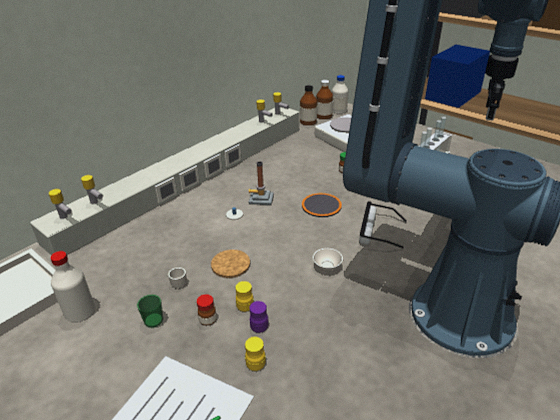

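The top view has +x up and +y left. It shows the cork pad at (204,199), mat at (348,203), burner at (311,140), lid at (266,139), crucible at (150,180), red jar at (136,236), green jar at (437,173), blue jar at (448,220) and beaker at (104,200). Next I'll locate them by fitting silhouettes.

```bash
cat > h.py <<'E'
from bench import ctrl
import cv2, numpy as np
from scipy.optimize import minimize
# profile: list of (z,radius) for solids of revolution (convex pieces)
P={'mat':[[(0,.06),(.006,.06)]],'cork':[[(0,.05),(.01,.05)]],
'crucible_mid':[[(0,.015),(.01,.02)],[(.01,.02),(.036,.021)]],
'lid_mid':[[(0,.025),(.004,.025)],[(.004,.006),(.024,.006)]],
'beaker_mid':[[(0,.022),(.058,.026)]]}
for c in('red','blue','green'): P[c+'_jar_mid']=[[(0,.02),(.062,.02)]]
BAR=[[(.05,.008),(.122,.008)],[(.122,.009),(.13,.009)],[(.022,.013),(.05,.013)]]
a=np.linspace(0,2*np.pi,40)
def cyl(x,y,z0,pc):
    return np.vstack([np.c_[x+r*np.cos(a),y+r*np.sin(a),np.full(40,z0+z)] for z,r in pc])
def proj(c,X): return cv2.projectPoints(np.asarray(X,float).reshape(-1,3),c['rvec'],c['tvec'],np.array([[c['fx'],0,c['cx']],[0,c['fy'],c['cy']],[0,0,1]]),None)[0][:,0]
def ray(c,px,z):
    R=cv2.Rodrigues(c['rvec'])[0]; C=-R.T@c['tvec']
    d=R.T@np.array([(px[0]-c['cx'])/c['fx'],(px[1]-c['cy'])/c['fy'],1]); return C+d*(z-C[2])/d[2]
def mask(c,pieces,x,y,z0,S=4):
    m=np.zeros((420*S,560*S),np.uint8)
    for p in pieces:
        h=cv2.convexHull(((proj(c,cyl(x,y,z0,p))+.5)*S-.5).round().astype(np.int32)); cv2.fillConvexPoly(m,h,1)
    return cv2.resize(m.astype(np.float32),(560,420),interpolation=cv2.INTER_AREA)
def fit(cr,pieces,x0,z0=0):
    f=lambda p:sum(np.abs(mask(c,pieces,p[0],p[1],z0)-r).sum()/r.sum() for c,r in cr)
    s=minimize(f,x0,method='Nelder-Mead',options=dict(initial_simplex=[x0,[x0[0]+.006,x0[1]],[x0[0],x0[1]+.006]],xatol=1e-4,fatol=1e-4))
    return s.x,s.fun
def pick(cam,name,near=None,c=None):
    L=ctrl.trace(cam,name)
    if near is not None:
        L=[d for d in L if np.hypot((d['bbox'][0]+d['bbox'][2])/2-near[0],(d['bbox'][1]+d['bbox'][3])/2-near[1])<14]
    return L[0] if L else None
E
cat > m0.py <<'E'
from h import *
T=ctrl.camera('top');S=ctrl.camera('side')
px={'mat':(348,203),'cork':(204,199),'crucible_mid':(150,180),'lid_mid':(266,139),'beaker_mid':(104,200),'red_jar_mid':(136,236),'green_jar_mid':(437,173),'blue_jar_mid':(448,220),'burner_mid':(311,140)}
for n,p in px.items():
    t=pick('top',n,p); g=ray(T,p,.03)
    s=pick('side',n,proj(S,[[g[0],g[1],.03]])[0])
    if n=='burner_mid':
        print(n,t and t['bbox'],s and s['bbox']); np.save('b.npy',[t['region'],s['region']]) ; continue
    x0=list(g[:2])
    for lab,cr in (('top',[(T,t)]),('side',[(S,s)]),('both',[(T,t),(S,s)])):
        cr=[(c,r['region'].astype(np.float32)) for c,r in cr if r]
        if cr:
            x,f=fit(cr,P[n],x0); print(n,lab,x.round(4),round(f,3))
E
python3 m0.py
```

```text
mat top [ 0.504 -0.143] 0.031
mat side [ 0.4981 -0.1407] 0.076
mat both [ 0.5025 -0.142 ] 0.172
cork top [0.5226 0.2174] 0.038
cork side [0.5186 0.2192] 0.074
cork both [0.521  0.2179] 0.143
crucible_mid top [0.5688 0.3472] 0.079
crucible_mid side [0.563  0.3504] 0.136
crucible_mid both [0.5679 0.3473] 0.319
lid_mid top [0.6721 0.0579] 0.055
lid_mid side [0.6681 0.0607] 0.201
lid_mid both [0.6705 0.0586] 0.376
beaker_mid top [0.5199 0.4591] 0.06
beaker_mid side [0.5151 0.4606] 0.058
beaker_mid both [0.519  0.4589] 0.177
red_jar_mid top [0.4294 0.3757] 0.181
red_jar_mid side [0.4265 0.3784] 0.126
red_jar_mid both [0.4283 0.3772] 0.337
green_jar_mid top [ 0.5685 -0.3567] 0.223
green_jar_mid side [ 0.5807 -0.3592] 1.847
green_jar_mid both [ 0.5691 -0.3572] 2.098
blue_jar_mid top [ 0.4545 -0.3788] 0.253
blue_jar_mid both [ 0.4545 -0.3788] 0.253
burner_mid [293.0, 123.6, 327.5, 154.5] [251.5, 160.5, 273.1, 205.3]
```

Run:
```python
from h import *
T=ctrl.camera('top');S=ctrl.camera('side')
a=cv2.resize(T['color'][115:165,285:335],None,fx=8,fy=8,interpolation=cv2.INTER_CUBIC)
b=cv2.resize(S['color'][155:215,235:285],None,fx=8,fy=8,interpolation=cv2.INTER_CUBIC)
a=cv2.copyMakeBorder(a,0,b.shape[0]-a.shape[0],0,0,0)
cv2.imwrite('pics/bz.png',np.hstack([a,b]))
```

```text
(no output)
```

View pics/bz.png

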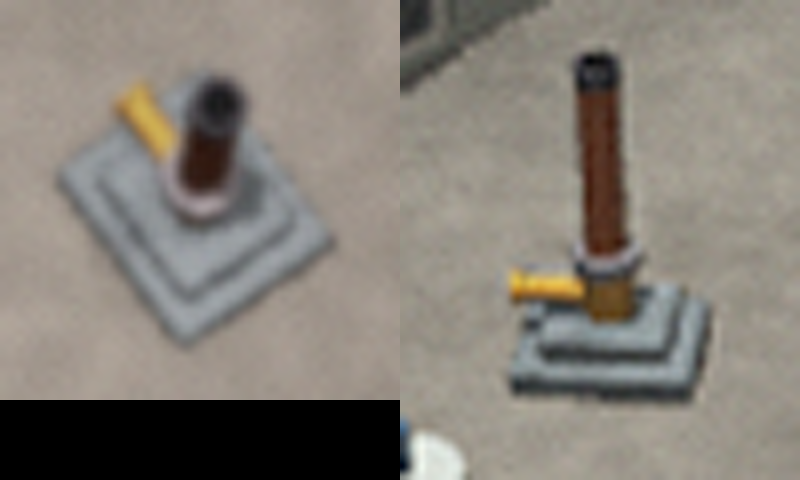

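```bash
cat >> h.py <<'E'
def bmask(c,x,y,w,z0,S=4):
    m=np.zeros((420*S,560*S),np.uint8)
    R=np.array([[np.cos(w),-np.sin(w)],[np.sin(w),np.cos(w)]])
    def add(X):
        h=cv2.convexHull(((proj(c,X)+.5)*S-.5).round().astype(np.int32)); cv2.fillConvexPoly(m,h,1)
    for p in BAR: add(cyl(x,y,z0,p))
    # tiered base: bottom 70x60, upper tier approx 50x42
    for lx,ly,za,zb in((.035,.03,0,.012),(.025,.021,.012,.022)):
        add([[*(R@[sx*lx,sy*ly]+[x,y]),z0+z] for sx in(-1,1) for sy in(-1,1) for z in(za,zb)])
    return cv2.resize(m.astype(np.float32),(560,420),interpolation=cv2.INTER_AREA)
def bfit(cr,x0,z0=0):
    f=lambda p:sum(np.abs(bmask(c,p[0],p[1],p[2],z0)-r).sum()/r.sum() for c,r in cr)
    sm=[x0]+[[x0[i]+(d if i==j else 0) for i in range(3)] for j,d in enumerate((.006,.006,.2))]
    s=minimize(f,x0,method='Nelder-Mead',options=dict(initial_simplex=sm,xatol=1e-4,fatol=1e-4)); return s.x,s.fun
E
python3 - <<'E'
from h import *
T=ctrl.camera('top');S=ctrl.camera('side'); t,s=np.load('b.npy').astype(np.float32)
print(ray(T,(311.5,127.3),.13),ray(S,(259.2,163.3),.13))
for w in(0.6,1.0): 
  for cr in([(T,t)],[(S,s)],[(T,t),(S,s)]): print(bfit(cr,[.655,-.052,w]))
E
```

```text
[ 0.66667811 -0.05024268  0.13      ] [ 0.65857242 -0.04480964  0.13      ]
(array([ 0.66625557, -0.0501897 ,  0.58994724]), np.float64(0.07343514263629913))
(array([ 0.66524058, -0.05193505,  0.6428173 ]), np.float64(0.16981132328510284))
(array([ 0.66559206, -0.05129533,  0.61795474]), np.float64(0.2601240873336792))
(array([ 0.66642865, -0.05041293,  0.5858901 ]), np.float64(0.07437782734632492))
(array([ 0.66421839, -0.05062811,  0.689414  ]), np.float64(0.16404612362384796))
(array([ 0.66536313, -0.05077552,  0.61101083]), np.float64(0.25630828738212585))
```

>>> move_arm(rows="0 0 0 0 0 8.5 0.5; 0 0 0 0 0 8.5 0.5; 0 0 0 0 0 3.9 0.5")

```text
time_s: 1.6
eef_pos: [0.2051, -0.5372, 0.3039]
eef_rot: [-0.0, -0.705, 0.709, -0.0]
wrist_force: [-0.6, 0.3, 0.3]
opening: 0.517
```

>>> move_arm(rows="-2.4 -2.3 0 0 0 0 0.5; -2.4 -2.3 0 0 0 0 0.5; -2.4 -2.3 0 0 0 0 0.5; -2.4 -2.3 0 0 0 0 0.5; -2.4 -2.3 0 0 0 0 0.5; -2.4 -2.3 0 0 0 0 0.5; -2.4 -2.3 0 0 0 0 0.5; -2.4 -2.3 0 0 0 0 0.5; -2.4 -2.3 0 0 0 0 0.5; -2.4 -2.3 0 0 0 0 0.5; -2.4 -2.3 0 0 0 0 0.5; -2.4 -2.3 0 0 0 0 0.5; -2.4 -2.3 0 0 0 0 0.5; -2.4 -2.3 0 0 0 0 0.5; -2.4 -2.3 0 0 0 0 0.5; -2.4 -2.3 0 0 0 0 0.5; -2.4 -2.3 0 0 0 0 0.5; -2.4 -2.3 0 0 0 0 0.5; -2.4 -2.3 0 0 0 0 0.5; -2.4 -2.3 0 0 0 -0.3 0.5")

```text
time_s: 3.6
eef_pos: [0.666, -0.056, 0.3038]
eef_rot: [0.0, 0.709, -0.705, 0.0]
wrist_force: [0.8, -0.5, -0.8]
opening: 0.502
```

>>> move_arm(rows="-0.5 0 2 0 0 0.2 0.5; 0 0 2 0 0 0 0.5; 0 0 2 0 0 0 0.5; 0 0 2 0 0 0 0.5; 0 0 2 0 0 0 0.5; 0 0 2 0 0 0 0.5; 0 0 2 0 0 0 0.5; 0 0 1.4 0 0 0 0.5; 0 0 0 0 0 0 0.5; 0 0 0 0 0 0 0; 0 0 0 0 0 0 0; 0 0 0 0 0 0 0; 0 0 0 0 0 0 0;0 0 0 0 0 0 0; 0 0 0 0 0 0 0")

```text
time_s: 5.1
eef_pos: [0.6656, -0.0522, 0.151]
eef_rot: [-0.0, 0.708, -0.706, 0.001]
wrist_force: [-1.2, 1.8, 5.7]
opening: 0.171
```

```bash
cat > pic.py <<'E'
from h import *
import sys
for n in("top","side"):
    c=ctrl.camera(n); cv2.imwrite(f"pics/{n}{sys.argv[1]}.png",c["color"])
a=cv2.imread(f"pics/top{sys.argv[1]}.png");b=cv2.imread(f"pics/side{sys.argv[1]}.png")
cv2.imwrite(f"pics/j{sys.argv[1]}.png",np.vstack([a[90:330],b[80:380]]))
print(ctrl.get_obs()['eef_pos'],ctrl.get_obs()['opening'])
E
python3 pic.py 1
```

```text
[ 0.66560024 -0.05216998  0.15092739] 0.1733511980988677
```

View pics/j1.png

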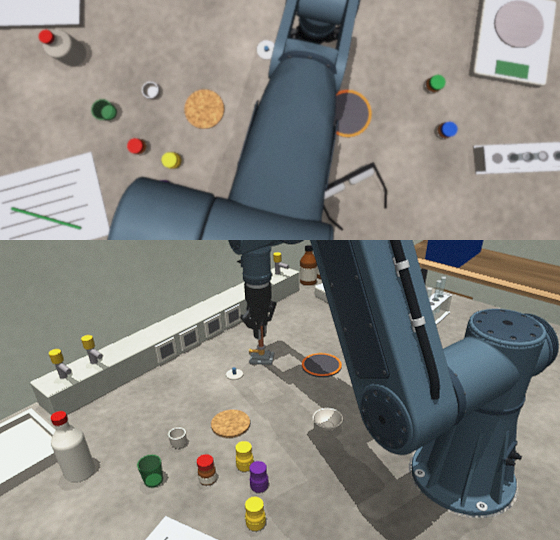

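>>> move_arm(rows="0 0 -2 0 0 0 0; 0 0 -2 0 0 0 0; 0 0 -1 0 0 0 0; 1.3 2.3 0 0 0 0 0; 1.3 2.3 0 0 0 0 0; 1.3 2.3 0 0 0 0 0; 1.3 2.3 0 0 0 0 0; 1.3 2.3 0 0 0 0 0; 1.3 2.3 0 0 0 0 0; 1.3 2.6 0 0 0 0 0; 0 0 0 0 0 0 0; 0 0 1.5 0 0 0 0; 0 0 1.5 0 0 0 0; 0 0 0.8 0 0 0 0; 0 0 0 0 0 0 0; 0 0 0 0 0 0 0")

```text
time_s: 6.8
eef_pos: [0.5015, -0.1433, 0.1619]
eef_rot: [0.0, 0.708, -0.706, -0.0]
wrist_force: [0.5, -0.5, -4.2]
opening: 0.175
```

>>> move_arm(rows="0 0 0.2 0 0 0 0; 0 0 0.2 0 0 0 0; 0 0 0.1 0 0 0 0; 0 0 0 0 0 0 0")

```text
time_s: 7.2
eef_pos: [0.5016, -0.1437, 0.1577]
eef_rot: [-0.0, 0.708, -0.706, 0.0]
wrist_force: [-2.4, 0.8, 2.0]
opening: 0.167
```

```bash
python3 pic.py 2
python3 - <<'E'
from h import *
S=ctrl.camera('side')
print(ctrl.get_obs()['wrist_force'])
L=ctrl.trace('side','burner_mid'); print([(d['bbox'],d['confidence']) for d in L])
cv2.imwrite('pics/z2.png',cv2.resize(S['color'][140:230,270:370],None,fx=6,fy=6,interpolation=cv2.INTER_CUBIC))
E
```

```text
[ 0.50157912 -0.14360954  0.15767382] 0.16500693025012556
[-2.80065823  1.99689236  5.49536635]
[([311.4, 183.0, 334.9, 210.6], 0.63)]
```

View pics/z2.png

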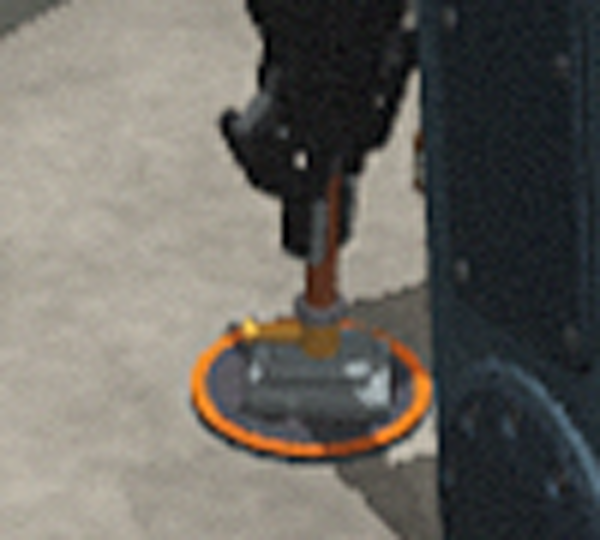

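>>> move_arm(rows="0 0 0 0 0 0 0.5; 0 0 0 0 0 0 0.5; 0 0 0 0 0 0 0.5; 0 0 0 0 0 0 0.5; 0 0 -2 0 0 0 0.5; 0 0 -3 0 0 0 0.6; 0 0 -3 0 0 0 0.7; 0 0 -3 0 0 0 0.7; 0 0 -3 0 0 0 0.7; -2 0.4 0 0 0 0 0.7; -3 0.4 0 0 0 0 0.7; -3 0.4 0 0 0 0 0.7; -3 0.4 0 0 0 0 0.7; -3 0.4 0 0 0 0 0.7; -3 0.4 0 0 0 0 0.7; -3 0.4 0 0 0 0 0.7; -3 0.4 0 0 0 0 0.7; -3 0.4 0 0 0 0 0.7; -3 0.4 0 0 0 0 0.7")

```text
time_s: 9.3
eef_pos: [0.4604, 0.1477, 0.2969]
eef_rot: [-0.0, 0.708, -0.707, 0.0]
wrist_force: [0.4, -1.2, -0.8]
opening: 0.706
```

```bash
python3 pic.py 3;cat > mb.py <<'E'
from h import *
T=ctrl.camera('top');S=ctrl.camera('side')
for c,n in((T,'top'),(S,'side')):
    p=proj(c,[[.5016,-.1437,.05]])[0]
    L=ctrl.trace(n,'burner_mid'); L=[d for d in L if np.hypot(*(np.array([(d['bbox'][0]+d['bbox'][2])/2,(d['bbox'][1]+d['bbox'][3])/2])-p))<20]
    if L: print(n,bfit([(c,L[0]['region'].astype(np.float32))],[.5016,-.1437,.6],.006),L[0]['bbox'])
    M=pick(n,'mat',proj(c,[[.503,-.142,.006]])[0])
    if M and L:
        r=(M['region']|L[0]['region']).astype(np.float32)
        f=lambda q:np.abs(np.maximum(mask(c,P['mat'],q[0],q[1],0),L[0]['region'])-r).sum()/r.sum()
        s=minimize(f,[.503,-.142],method='Nelder-Mead',options=dict(initial_simplex=[[.503,-.142],[.507,-.142],[.503,-.138]],xatol=1e-4)); print(n,'mat',s.x,s.fun)
E
python3 mb.py
```

```text
[0.46000467 0.14918826 0.29685865] 0.6970630826365303
top (array([ 0.49957003, -0.14401968,  0.61897922]), np.float64(0.06832241266965866)) [336.1, 188.9, 367.5, 220.3]
top mat [ 0.5038847 -0.1437699] 0.05045480281114578
side (array([ 0.49516264, -0.14196595,  0.58887874]), np.float64(0.09517303854227066)) [310.9, 166.5, 334.3, 214.3]
side mat [ 0.49817297 -0.13920795] 0.030489418655633926
```

View pics/j3.png

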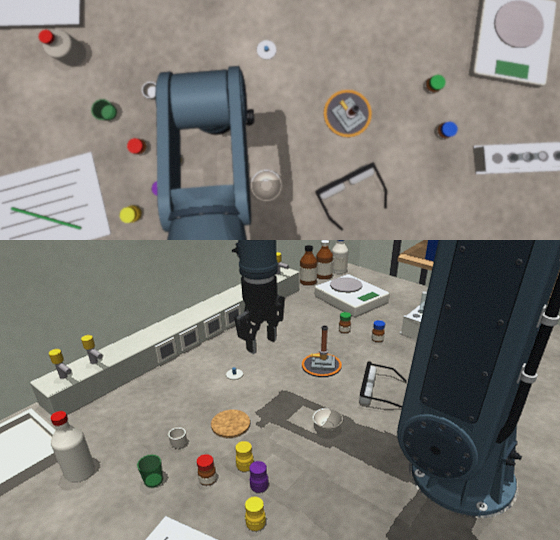

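The burner stands upright on the mat at (349,203) in the top view. Its centre is about 3–4 mm too near the robot, so I'll regrasp it and correct that.

>>> move_arm(rows="2.9 -0.4 0 0 0 0 0.5; 2.9 -0.4 0 0 0 0 0.5; 2.9 -0.4 0 0 0 0 0.5; 2.9 -0.4 0 0 0 0 0.5; 2.9 -0.4 0 0 0 0 0.5; 2.9 -0.4 0 0 0 0 0.5; 2.9 -0.4 0 0 0 0 0.5; 2.9 -0.4 0 0 0 0 0.5; 2.9 -0.5 0 0 0 0 0.5; 3.2 -0.5 0 0 0 0 0.5; 0 0 0 0 0 0 0.5; 0 0 0 0 0 0 0.5; 0 0 2 0 0 0 0.5; 0 0 2 0 0 0 0.5; 0 0 2 0 0 0 0.5; 0 0 2 0 0 0 0.5; 0 0 2 0 0 0 0.5; 0 0 2 0 0 0 0.5; 0 0 1.7 0 0 0 0.5; 0 0 0 0 0 0 0.5")

```text
time_s: 11.7
eef_pos: [0.5015, -0.1448, 0.1576]
eef_rot: [0.001, 0.708, -0.706, -0.003]
wrist_force: [-0.5, 0.1, 0.4]
opening: 0.502
```

>>> move_arm(rows="-0.1 0 0 0 0 0 0.5; 0 0 0 0 0 0 0; 0 0 0 0 0 0 0; 0 0 0 0 0 0 0; 0 0 0 0 0 0 0; 0 0 0 0 0 0 0; 0 0 -0.5 0 0 0 0; 0 0 -0.4 0 0 0 0; -0.1 -0.35 0 0 0 0 0; 0 0 0 0 0 0 0; 0 0 0 0 0 0 0; 0 0 0.4 0 0 0 0; 0 0 0.4 0 0 0 0; 0 0 0.1 0 0 0 0; 0 0 0 0 0 0 0")

```text
time_s: 13.2
eef_pos: [0.5069, -0.1445, 0.161]
eef_rot: [0.0, 0.708, -0.706, -0.0]
wrist_force: [-6.1, 1.4, 9.3]
opening: 0.171
```

>>> move_arm(rows="0 0 0 0 0 0 0; 0 0 0 0 0 0 0")

```text
time_s: 13.4
eef_pos: [0.5068, -0.1445, 0.161]
eef_rot: [0.0, 0.708, -0.706, -0.0]
wrist_force: [-5.7, 1.4, 8.3]
opening: 0.172
```

Run:
```python
from h import *
S=ctrl.camera('side')
cv2.imwrite('pics/z4.png',cv2.resize(S['color'][140:230,270:370],None,fx=6,fy=6,interpolation=cv2.INTER_CUBIC))
```

```text
(no output)
```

View pics/z4.png

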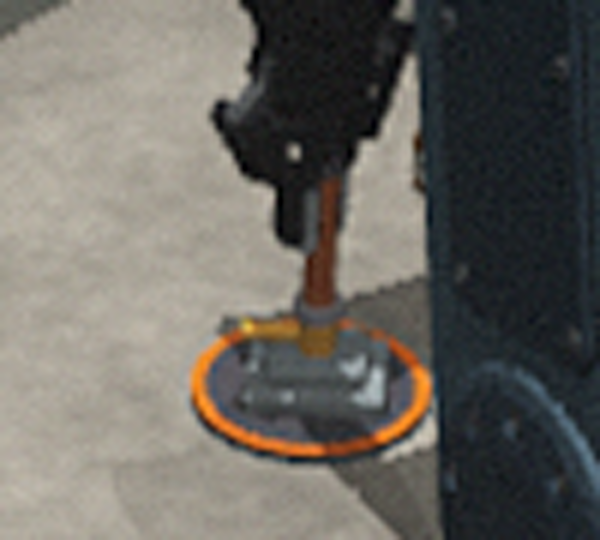

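>>> move_arm(rows="0 0 0 0 0 0 0.3; 0 0 0 0 0 0 0.5; 0 0 0 0 0 0 0.5; 0 0 0 0 0 0 0.5; 0 0 0 0 0 0 0.5; 0 0 -2 0 0 0 0.5; 0 0 -3 0 0 0 0.6; 0 0 -3 0 0 0 0.7; 0 0 -3 0 0 0 0.7; 0 0 -3 0 0 0 0.7; -2 0.4 0 0 0 0 0.7; -3 0.4 0 0 0 0 0.7; -3 0.4 0 0 0 0 0.7; -3 0.4 0 0 0 0 0.7; -3 0.4 0 0 0 0 0.7; -3 0.4 0 0 0 0 0.7; -3 0.4 0 0 0 0 0.7; -3 0.4 0 0 0 0 0.7; -3 0.4 0 0 0 0 0.7; -3 0.4 0 0 0 0 0.7")

```text
time_s: 15.45
eef_pos: [0.4659, 0.1467, 0.2999]
eef_rot: [-0.0, 0.708, -0.707, 0.0]
wrist_force: [0.1, -0.2, -0.1]
opening: 0.704
```

```bash
python3 pic.py 5;python3 mb.py
python3 - <<'E'
from h import *
T=ctrl.camera('top');S=ctrl.camera('side')
for c,n in((T,'top'),(S,'side')):
    t=pick(n,'red_jar_mid',proj(c,[[.429,.376,.03]])[0])
    if t: print(n,fit([(c,t['region'].astype(np.float32))],P['red_jar_mid'],[.429,.376]))
E
```

```text
[0.46547386 0.14820094 0.29984553] 0.6986323105309029
top (array([ 0.5023844 , -0.14467244,  0.5862654 ]), np.float64(0.04622214660048485)) [332.0, 185.3, 365.6, 223.8]
top mat [ 0.5039179  -0.14358688] 0.038722824305295944
side (array([ 0.49892195, -0.14360274,  0.66545552]), np.float64(0.10545411705970764)) [309.6, 165.6, 334.1, 209.8]
side mat [ 0.49846481 -0.13925551] 0.040666498243808746
top (array([0.42892163, 0.37576453]), np.float64(0.2268867939710617))
side (array([0.42674763, 0.3782311 ]), np.float64(0.11849214136600494))
```

View pics/j5.png

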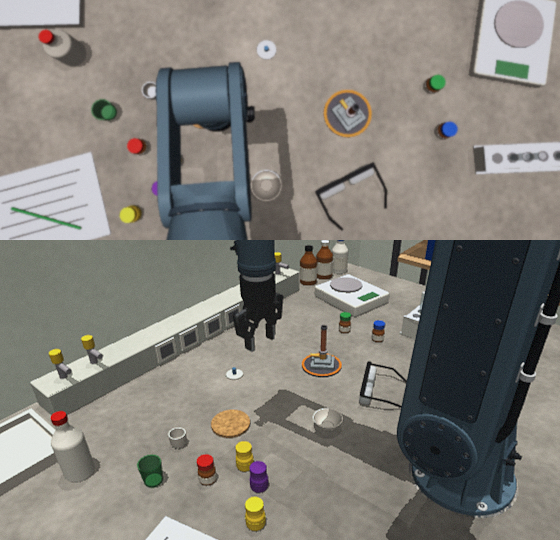

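>>> move_arm(rows="-2.9 0.4 0 0 0 0 0.7; -2.9 0.4 0 0 0 0 0.7; -2.9 0.4 0 0 0 0 0.7; -2.9 0.5 0 0 0 0 0.7; -2.9 0.5 0 0 0 0 0.7; -2.9 0.5 0 0 0 0 0.7; -2.9 0.5 0 0 0 0 0.7; -2.6 0.4 0 0 0 0 0.7; 0 0 0 0 0 0 0.7; 0 0 3 0 0 0 0.7; 0 0 3 0 0 0 0.7; 0 0 3 0 0 0 0.7; 0 0 3 0 0 0 0.7; 0 0 0 0 0 0 0.7")

```text
time_s: 17.45
eef_pos: [0.4277, 0.372, 0.1755]
eef_rot: [0.004, 0.707, -0.707, -0.001]
wrist_force: [-0.6, -0.3, -0.8]
opening: 0.704
```

Run:
```python
from h import *
S=ctrl.camera('side');print(ctrl.get_obs()['eef_pos'])
cv2.imwrite('pics/z6.png',cv2.resize(S['color'][190:340,140:320],None,fx=4,fy=4,interpolation=cv2.INTER_CUBIC))
```

```text
[0.4289598  0.37291141 0.17808419]
```

View pics/z6.png

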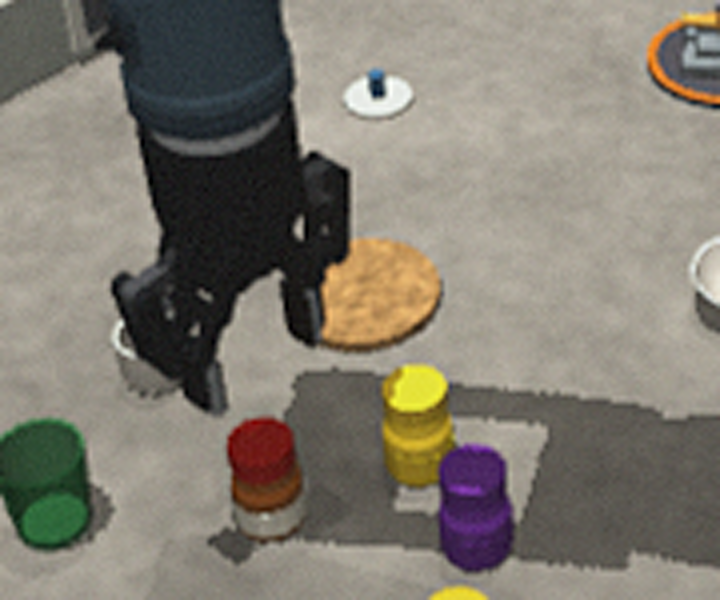

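>>> move_arm(rows="-0.4 -0.1 2 0 0 0 0.7; 0 0 2 0 0 0 0.7; 0 0 2 0 0 0 0.7; 0 0 2.2 0 0 0 0.7; 0 0 0 0 0 0 0.7; 0 0 0 0 0 0 0.7; 0 0 0 0 0 0 0; 0 0 0 0 0 0 0; 0 0 0 0 0 0 0; 0 0 0 0 0 0 0; 0 0 0 0 0 0 0; 0 0 0 0 0 0 0")

```text
time_s: 18.7
eef_pos: [0.4322, 0.3791, 0.1005]
eef_rot: [-0.002, 0.708, -0.706, 0.001]
wrist_force: [-1.3, -0.9, 7.2]
opening: 0.423
```

>>> move_arm(rows="0 0 -2 0 0 0 0; 0 0 -3 0 0 0 0; 0 0 -3 0 0 0 0; 0 0 -3 0 0 0 0; 1 -0.3 -1 0 0 0 0; 2.9 -1.1 0 0 0 0 0; 2.9 -1.1 0 0 0 0 0; 2.9 -1.1 0 0 0 0 0; 2.9 -1.1 0 0 0 0 0; 2.9 -1.1 0 0 0 0 0; 2.9 -1.1 0 0 0 0 0; 2.9 -1.1 0 0 0 0 0; 2.9 -1.1 0 0 0 0 0; 2.9 -1.1 0 0 0 0 0; 2.9 -1.1 0 0 0 0 0; 2.9 -1.1 0 0 0 0 0; 2.9 -1.1 0 0 0 0 0; 2.9 -1.1 0 0 0 0 0; 2.9 -1.1 0 0 0 0 0; 2.9 -1.1 0 0 0 0 0")

```text
time_s: 20.7
eef_pos: [0.5993, -0.0681, 0.2172]
eef_rot: [0.0, 0.708, -0.707, -0.0]
wrist_force: [-0.4, 0.6, -2.1]
opening: 0.42
```

>>> move_arm(rows="2.9 -1.1 0 0 0 0 0; 2.9 -1.1 0 0 0 0 0; 1.9 0 0 0 0 0 0; 0 0 0 0 0 0 0; 0 0 0 0 0 0 0; 0 0 0 0 0 0 0")

```text
time_s: 21.3
eef_pos: [0.6212, -0.1422, 0.2176]
eef_rot: [0.0, 0.708, -0.706, -0.001]
wrist_force: [0.2, 0.7, -1.3]
opening: 0.42
```

```bash
python3 pic.py 7
```

```text
[ 0.62151485 -0.14202005  0.2178994 ] 0.4195936454004225
```

View pics/j7.png

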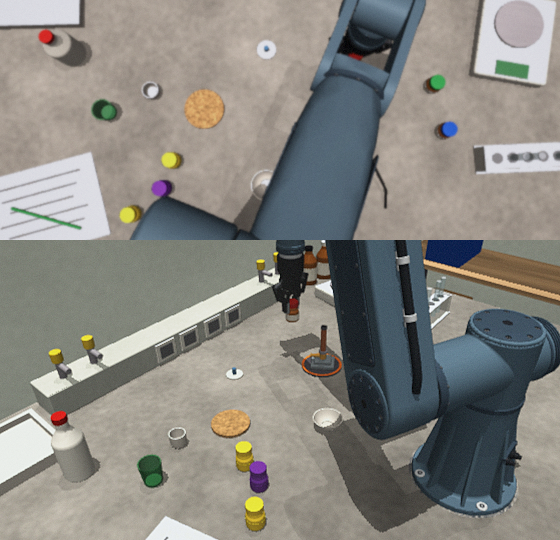

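>>> move_arm(rows="0.1 -0.5 2 0 0 0 0; 0 0 2 0 0 0 0; 0 0 2 0 0 0 0; 0 0 2 0 0 0 0; 0 0 2 0 0 0 0; 0 0 1 0 0 0 0; 0 0 0.4 0 0 0 0; 0 0 0.2 0 0 0 0; 0 0 0 0 0 0 0; 0 0 0 0 0 0 0")

```text
time_s: 22.4
eef_pos: [0.6274, -0.1444, 0.103]
eef_rot: [-0.0, 0.708, -0.706, 0.001]
wrist_force: [0.3, -1.1, -1.6]
opening: 0.418
```

>>> move_arm(rows="-0.1 0.1 0.1 0 0 0 0; 0 0 0.1 0 0 0 0; 0 0 0 0 0 0 0; 0 0 0 0 0 0 0.6; 0 0 0 0 0 0 0.7; 0 0 0 0 0 0 0.7; 0 0 0 0 0 0 0.7; 0 0 -2 0 0 0 0.7; 0 0 -3 0 0 0 0.7; 0 0 -3 0 0 0 0.7; 0 0 -3 0 0 0 0.7; -1 0.1 -3 0 0 0 0.7; -2.9 0.3 0 0 0 0 0.7; -2.9 0.3 0 0 0 0 0.7; -2.9 0.3 0 0 0 0 0.7; -2.9 0.3 0 0 0 0 0.7; -2.9 0.3 0 0 0 0 0.7; -2.9 0.3 0 0 0 0 0.7; -2.9 0.3 0 0 0 0 0.7; -2.9 0.3 0 0 0 0 0.7")

```text
time_s: 24.4
eef_pos: [0.6001, 0.0999, 0.2399]
eef_rot: [-0.0, 0.708, -0.707, 0.0]
wrist_force: [1.0, 0.4, -0.4]
opening: 0.697
```

>>> move_arm(rows="-2.9 0.4 0 0 0 0 0.7; -2.9 0.4 0 0 0 0 0.7; -2.9 0.4 0 0 0 0 0.7; -2.9 0.4 0 0 0 0 0.7; -2.9 0.4 0 0 0 0 0.7; -2.9 0.4 0 0 0 0 0.7; -2.9 0.4 0 0 0 0 0.7; -2.9 0.4 0 0 0 0 0.7; 0 0 0 0 0 0 0.7")

```text
time_s: 25.3
eef_pos: [0.5668, 0.334, 0.2398]
eef_rot: [-0.0, 0.709, -0.705, -0.0]
wrist_force: [0.8, -0.4, -0.1]
opening: 0.696
```

```bash
python3 pic.py 8;python3 mb.py
python3 - <<'E'
from h import *
T=ctrl.camera('top');S=ctrl.camera('side')
for q,x0 in (('red_jar_mid',[.6245,-.143]),('crucible_mid',[.568,.348]),('cork',[.5226,.2174])):
  for c,n in((T,'top'),(S,'side')):
    t=pick(n,q,proj(c,[x0+[.03 if 'mid' in q else .005]])[0])
    if t: print(q,n,fit([(c,t['region'].astype(np.float32))],P[q],x0))
E
```

```text
[0.56763164 0.3310181  0.2396157 ] 0.6985708297280029
top (array([ 0.50175909, -0.14439936,  0.59904882]), np.float64(0.07119082659482956)) [335.1, 187.3, 363.2, 219.1]
top mat [ 0.50390791 -0.14369794] 0.031474821269512177
side (array([ 0.4956794 , -0.1401332 ,  0.65178318]), np.float64(0.08792947232723236)) [310.8, 165.3, 334.4, 212.7]
side mat [ 0.4994115  -0.14050372] 0.04092741757631302
red_jar_mid top (array([ 0.62157403, -0.14316706]), np.float64(0.19921875))
red_jar_mid side (array([ 0.61775366, -0.14071539]), np.float64(0.3189752399921417))
crucible_mid top (array([0.57102573, 0.33607768]), np.float64(4.582446575164795))
crucible_mid side (array([0.56370832, 0.3497767 ]), np.float64(0.06782786548137665))
cork top (array([0.52164307, 0.21711099]), np.float64(0.028458930552005768))
cork side (array([0.51877191, 0.22058324]), np.float64(0.07882948219776154))
```

View pics/j8.png

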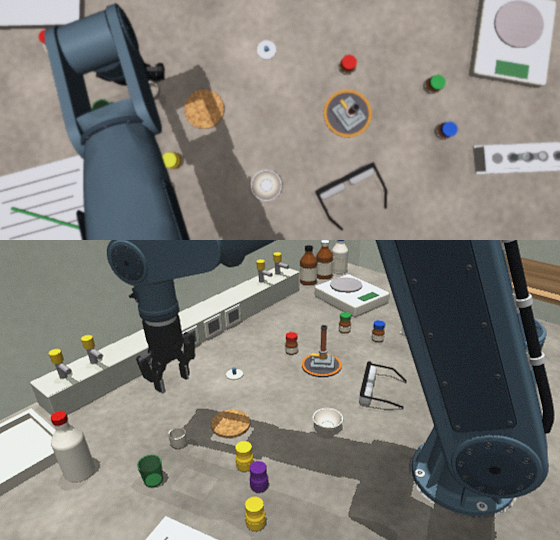

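>>> move_arm(rows="-1.7 -0.2 2 0 0 0 0.7; 0 0 3 0 0 0 0.7; 0 0 3 0 0 0 0.7; 0 0 3 0 0 0 0.7; 0 0 2 0 0 0 0.7; 0 0 1 0 0 0 0.7; 0 0 1 0 0 0 0.7; 0 0 1 0 0 0 0.7; 0 0 0 0 0 0 0.7; 0 0 0 0 0 0 0.7")

```text
time_s: 27.1
eef_pos: [0.5702, 0.3478, 0.0804]
eef_rot: [-0.0, 0.708, -0.706, 0.0]
wrist_force: [-0.2, -0.3, -0.4]
opening: 0.7
```

Run:
```python
from h import *
S=ctrl.camera('side');o=ctrl.get_obs();print(o['eef_pos'],o['wrist_force'])
cv2.imwrite('pics/z9.png',cv2.resize(S['color'][190:330,100:280],None,fx=4,fy=4,interpolation=cv2.INTER_CUBIC))
```

```text
[0.57046706 0.34790118 0.08080801] [-0.75303545  0.83018289  0.05494034]
```

View pics/z9.png

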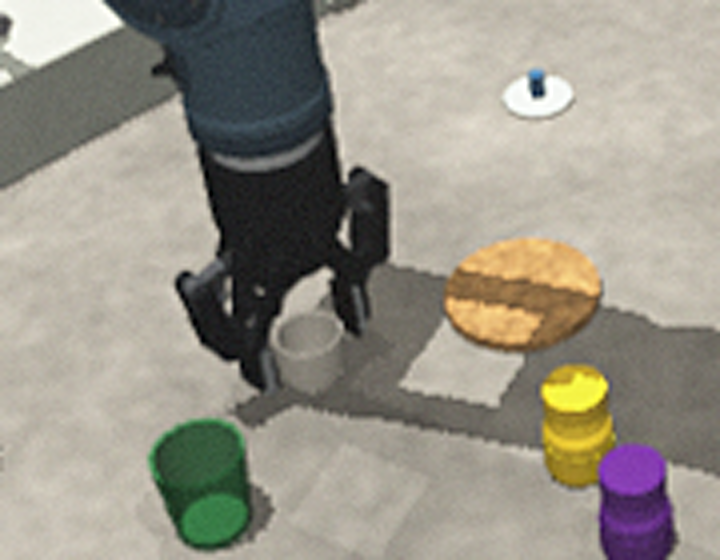

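>>> move_arm(rows="0 0 0 0 0 0 0.4; 0 0 0 0 0 0 0; 0 0 0 0 0 0 0; 0 0 0 0 0 0 0; 0 0 0 0 0 0 0; 0 0 0 0 0 0 0")

```text
time_s: 27.75
eef_pos: [0.5708, 0.348, 0.0813]
eef_rot: [-0.001, 0.708, -0.706, 0.0]
wrist_force: [-0.4, 0.5, 5.8]
opening: 0.467
```

>>> move_arm(rows="0 0 -1 0 0 0 0; 0 0 -2 0 0 0 0; 0 0 -2 0 0 0 0; 2 0.7 0 0 0 0 0; 2.2 0.7 0 0 0 0 0; 2.2 0.8 0 0 0 0 0; 2.2 0.8 0 0 0 0 0; 2.2 0.8 0 0 0 0 0; 2.2 0.8 0 0 0 0 0; 0 0 0 0 0 0 0; 0 0 0 0 0 0 0; 0 0 1.5 0 0 0 0; 0 0 1.5 0 0 0 0; 0 0 0.7 0 0 0 0; 0 0 0 0 0 0 0; 0 0 0 0 0 0 0")

```text
time_s: 29.35
eef_pos: [0.5237, 0.2179, 0.0917]
eef_rot: [0.001, 0.708, -0.706, -0.0]
wrist_force: [0.3, 0.1, -2.0]
opening: 0.464
```

>>> move_arm(rows="0 -0.1 0 0 0 0 0; 0 0 0.1 0 0 0 0; 0 0 0 0 0 0 0; 0 0 0 0 0 0 0.6; 0 0 0 0 0 0 0.7; 0 0 0 0 0 0 0.7; 0 0 0 0 0 0 0.7; 0 0 -1 0 0 0 0.7; 0 0 -3 0 0 0 0.7; 0 0 -3 0 0 0 0.7; 0 0 -3 0 0 0 0.7; 2 -2 0 0 0 0 0.5; 2 -2 0 0 0 0 0.5; 2 -2 0 0 0 0 0.5; 2 -2 0 0 0 0 0.5; 2 -2 0 0 0 0 0.5; 2 -2 0 0 0 0 0.5; 2 -2 0 0 0 0 0.4; 2 -0.6 0 0 0 0 0.4; 0 0 0 0 0 0 0.4")

```text
time_s: 31.35
eef_pos: [0.672, 0.055, 0.1923]
eef_rot: [-0.0, -0.707, 0.707, -0.0]
wrist_force: [-0.3, -0.2, 0.2]
opening: 0.399
```

```bash
cat > mc.py <<'E'
from h import *
T=ctrl.camera('top');S=ctrl.camera('side')
for c,n in((T,'top'),(S,'side')):
    q=pick(n,'crucible_mid',proj(c,[[.524,.218,.028]])[0])
    M=pick(n,'cork',proj(c,[[.522,.218,.005]])[0])
    if q: 
        x,f=fit([(c,q['region'].astype(np.float32))],P['crucible_mid'],[.524,.218],.01); print(n,'cruc',x,f)
    if q and M:
        o=q['region'];r=(M['region']|o).astype(np.float32)
        s=minimize(lambda q:np.abs(np.maximum(mask(c,P['cork'],q[0],q[1],0),o)-r).sum()/r.sum(),[.522,.218],method='Nelder-Mead',options=dict(initial_simplex=[[.522,.218],[.526,.218],[.522,.222]],xatol=1e-4)); print(n,'cork',s.x,s.fun)
    t=pick(n,'lid_mid',proj(c,[[.672,.058,.012]])[0])
    if t: print('lid',n,fit([(c,t['region'].astype(np.float32))],P['lid_mid'],[.672,.058]))
E
python3 pic.py 10; python3 mc.py
```

```text
[0.67080699 0.05762637 0.19194042] 0.3985736582433312
top cruc [0.52336719 0.21710938] 0.09719279408454895
top cork [0.52293646 0.22056729] 0.7390667796134949
side cruc [0.51846891 0.21955337] 0.04626334458589554
side cork [0.51725366 0.22027039] 0.05273644998669624
lid side (array([0.66837928, 0.06058015]), np.float64(0.07154087722301483))
```

View pics/j10.png

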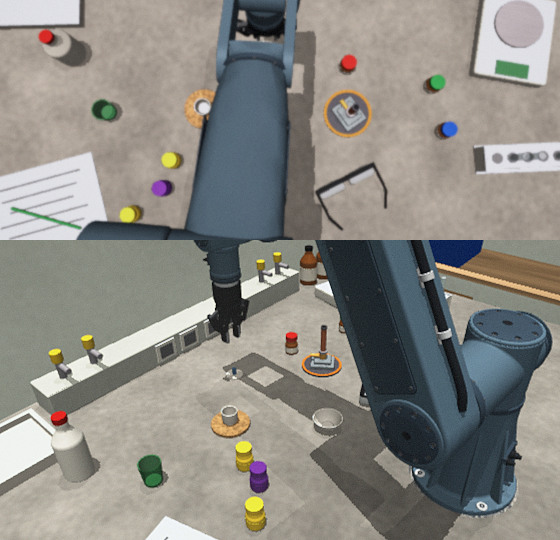

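>>> move_arm(rows="-0.1 -0.3 2 0 0 0 0.4; 0 0 2 0 0 0 0.4; 0 0 2 0 0 0 0.4; 0 0 2 0 0 0 0.4; 0 0 2 0 0 0 0.4; 0 0 1.1 0 0 0 0.4; 0 0 0 0 0 0 0.4; 0 0 0 0 0 0 0.4")

```text
time_s: 32.65
eef_pos: [0.6747, 0.0589, 0.0814]
eef_rot: [-0.0, 0.708, -0.706, 0.0]
wrist_force: [-0.0, -0.3, 0.1]
opening: 0.399
```

Run:
```python
from h import *
S=ctrl.camera('side');o=ctrl.get_obs();print(o['eef_pos'],o['wrist_force'])
cv2.imwrite('pics/z11.png',cv2.resize(S['color'][170:240,190:280],None,fx=8,fy=8,interpolation=cv2.INTER_CUBIC))
```

```text
[0.67518784 0.05887048 0.08208419] [-0.47870097 -0.09975333  0.30674855]
```

View pics/z11.png

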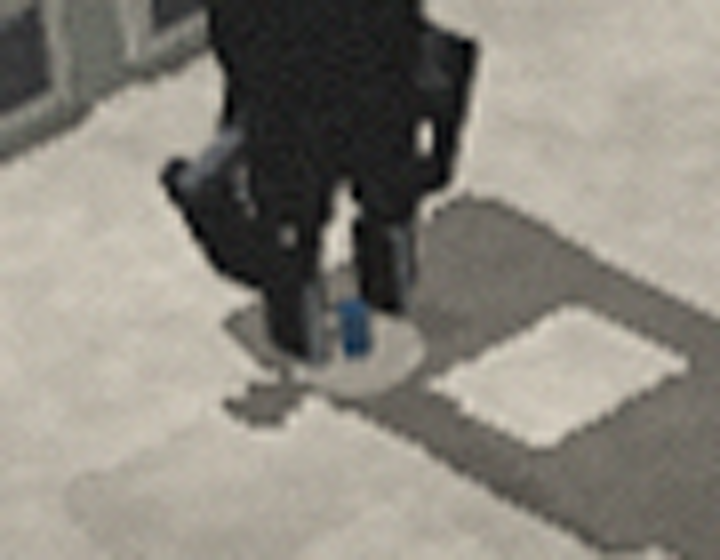

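>>> move_arm(rows="0 0.1 0 0 0 0 0.4; 0 0 0 0 0 0 0.2; 0 0 0 0 0 0 0; 0 0 0 0 0 0 0; 0 0 0 0 0 0 0; 0 0 0 0 0 0 0; 0 0 0 0 0 0 0; 0 0 -1 0 0 0 0; 0 0 -2 0 0 0 0; 0 0 -3 0 0 0 0; 0 0 -3 0 0 0 0; 0 0 0 0 0 0 0")

```text
time_s: 33.9
eef_pos: [0.6762, 0.0587, 0.1769]
eef_rot: [-0.003, 0.708, -0.706, 0.003]
wrist_force: [2.1, 0.2, -0.1]
opening: 0.105
```

Run:
```python
from h import *
S=ctrl.camera('side');o=ctrl.get_obs();print(o['eef_pos'],o['wrist_force'],o['opening'])
cv2.imwrite('pics/z12.png',cv2.resize(S['color'][140:240,190:290],None,fx=6,fy=6,interpolation=cv2.INTER_CUBIC))
```

```text
[0.67505975 0.05874234 0.17429684] [-0.12795029 -1.32786649 -0.36283565] 0.10676034181854362
```

View pics/z12.png

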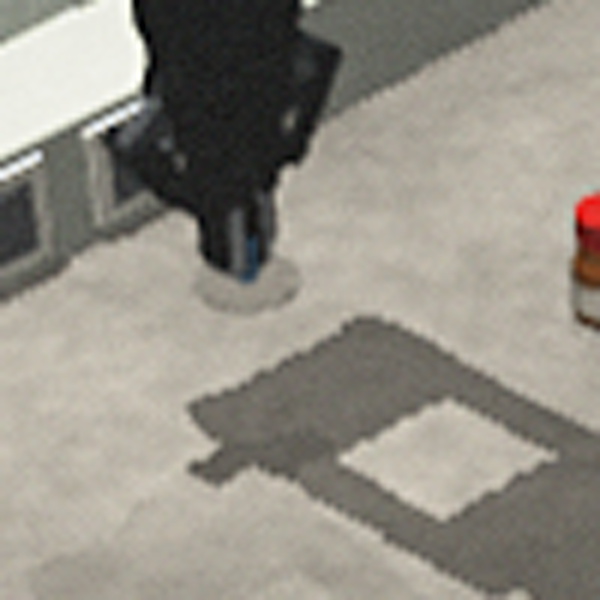

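>>> move_arm(rows="-1.9 1.8 0 0 0 0 0; -2 1.9 0 0 0 0 0; -2 1.9 0 0 0 0 0; -2 1.9 0 0 0 0 0; -2 1.9 0 0 0 0 0; -2 1.9 0 0 0 0 0; -2 1.9 0 0 0 0 0; -2 1.8 0 0 0 0 0; 0 0 0 0 0 0 0; 0 0 0 0 0 0 0; 0 0 1.5 0 0 0 0; 0 0 1.5 0 0 0 0; 0 0 0.6 0 0 0 0; 0 0 0 0 0 0 0; 0 0 0 0 0 0 0")

```text
time_s: 35.45
eef_pos: [0.5232, 0.2173, 0.1344]
eef_rot: [0.0, 0.708, -0.707, -0.0]
wrist_force: [-0.3, 0.3, -0.8]
opening: 0.106
```

Run:
```python
from h import *
S=ctrl.camera('side');o=ctrl.get_obs();print(o['eef_pos'],o['wrist_force'],o['opening'])
cv2.imwrite('pics/z13.png',cv2.resize(S['color'][190:290,180:280],None,fx=6,fy=6,interpolation=cv2.INTER_CUBIC))
```

```text
[0.52347837 0.21741948 0.13493754] [ 0.07749615  0.39961443 -0.16097876] 0.10134028886006596
```

View pics/z13.png

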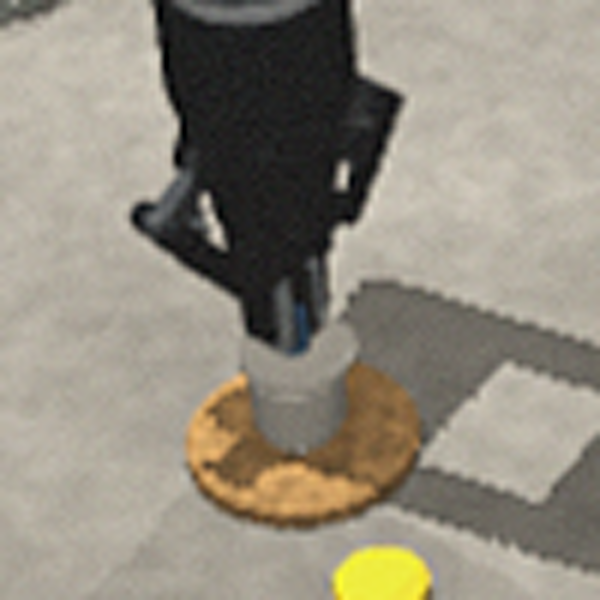

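>>> move_arm(rows="0 -0.15 0.2 0 0 0 0; 0 0 0.2 0 0 0 0; 0 0 0.1 0 0 0 0; 0 0 0.1 0 0 0 0; 0 0 0 0 0 0 0; 0 0 0 0 0 0 0")

```text
time_s: 36.1
eef_pos: [0.5246, 0.2176, 0.1289]
eef_rot: [0.0, 0.708, -0.706, -0.0]
wrist_force: [-0.8, -0.1, 0.4]
opening: 0.106
```

>>> move_arm(rows="0 0 0.1 0 0 0 0; 0 0 0 0 0 0 0; 0 0 0 0 0 0 0.25; 0 0 0 0 0 0 0.4; 0 0 0 0 0 0 0.4; 0 0 0 0 0 0 0.4; 0 0 -0.5 0 0 0 0.4; 0 0 -1.5 0 0 0 0.4; 0 0 -3 0 0 0 0.4; 0 0 -3 0 0 0 0.4; 0 0 -3 0 0 0 0.4; 0 0 -3 0 0 0 0.5; 1 0 0 0 0 0 0.6; 2.5 0.3 0 0 0 0 0.7; 2.9 0.3 0 0 0 0 0.7; 2.9 0.3 0 0 0 0 0.7; 2.9 0.3 0 0 0 0 0.7; 2.9 0.3 0 0 0 0 0.7; 2.9 0.3 0 0 0 0 0.7; 2.9 0.3 0 0 0 0 0.7")

```text
time_s: 38.1
eef_pos: [0.5035, 0.0072, 0.2682]
eef_rot: [-0.0, 0.708, -0.706, 0.0]
wrist_force: [0.4, 0.2, -0.3]
opening: 0.702
```

```bash
python3 pic.py 14
python3 - <<'E'
from h import *
T=ctrl.camera('top');S=ctrl.camera('side');print(ctrl.get_obs()['eef_pos'])
for c,n in((T,'top'),(S,'side')):
    for q,x0,z in(('lid_mid',[.524,.218],.046),('crucible_mid',[.524,.218],.01),('cork',[.522,.218],0),('blue_jar_mid',[.4545,-.3788],0),('green_jar_mid',[.5685,-.3567],0)):
        t=pick(n,q,proj(c,[x0+[z+.012]])[0])
        if t: print(n,q,fit([(c,t['region'].astype(np.float32))],P[q],x0,z),t['bbox'])
E
```

```text
[0.50362585 0.00563091 0.26821857] 0.701936426665454
[0.50382418 0.00804199 0.26813111]
top lid_mid (array([0.52291729, 0.2158776 ]), np.float64(0.1755642294883728)) [192.0, 185.2, 211.0, 206.0]
top cork (array([0.5219195 , 0.21681325]), np.float64(0.37634697556495667)) [185.9, 180.6, 224.6, 220.5]
top blue_jar_mid (array([ 0.45328485, -0.37778654]), np.float64(0.14102564752101898)) [434.8, 210.6, 460.4, 230.2]
top green_jar_mid (array([ 0.5685, -0.3567]), np.float64(0.1513480395078659)) [423.6, 163.2, 443.8, 185.2]
side lid_mid (array([0.51814429, 0.2204071 ]), np.float64(0.13329383730888367)) [222.3, 242.7, 242.1, 259.1]
side cork (array([0.51729642, 0.22042758]), np.float64(0.4160391688346863)) [209.3, 252.2, 250.3, 278.7]
side green_jar_mid (array([ 0.56479715, -0.35400112]), np.float64(0.20046083629131317)) [339.1, 153.4, 349.7, 174.8]
```

View pics/j14.png

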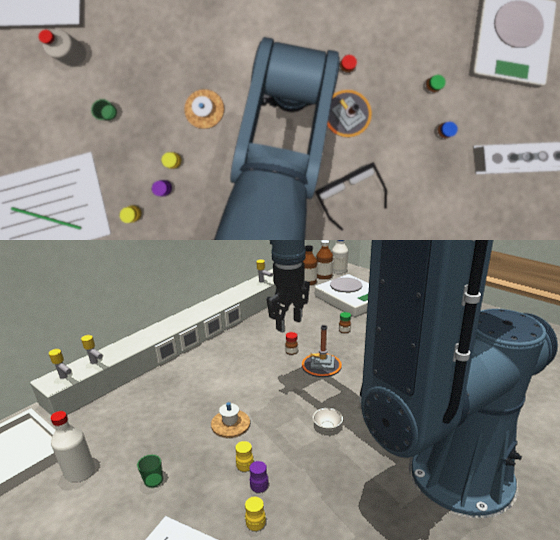

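>>> move_arm(rows="2.8 0.3 0 0 0 0 0.65; 2.8 0.3 0 0 0 0 0.65; 2.8 0.3 0 0 0 0 0.65; 2.8 0.3 0 0 0 0 0.65; 2.8 0.3 0 0 0 0 0.65; 2.8 0.3 0 0 0 0 0.65; 2.8 0.4 0 0 0 0 0.65; 2.8 0.4 0 0 0 0 0.65; 2.8 0.4 0 0 0 0 0.65; 2.8 0.4 0 0 0 0 0.65; 2.8 0.4 0 0 0 0 0.65; 2.8 0.4 0 0 0 0 0.65; 2.8 0.4 0 0 0 0 0.65; 2.1 0.2 2 0 0 0 0.65; 0 0 3 0 0 0 0.65; 0 0 3 0 0 0 0.65; 0 0 0 0 0 0 0.65; 0 0 0 0 0 0 0.65")

```text
time_s: 40.6
eef_pos: [0.4567, -0.3763, 0.1879]
eef_rot: [-0.0, 0.708, -0.706, -0.001]
wrist_force: [-0.1, -0.4, 0.2]
opening: 0.65
```

```bash
python3 pic.py 15; python3 -c "
import cv2,numpy as np
a=cv2.imread('pics/top15.png')[130:300,360:560];b=cv2.imread('pics/side15.png')[60:220,330:530]
cv2.imwrite('pics/z15.png',cv2.resize(np.vstack([a,b]),None,fx=1.8,fy=1.8,interpolation=2))"
```

```text
[ 0.45756155 -0.37720036  0.18987031] 0.649822566655659
```

View pics/z15.png

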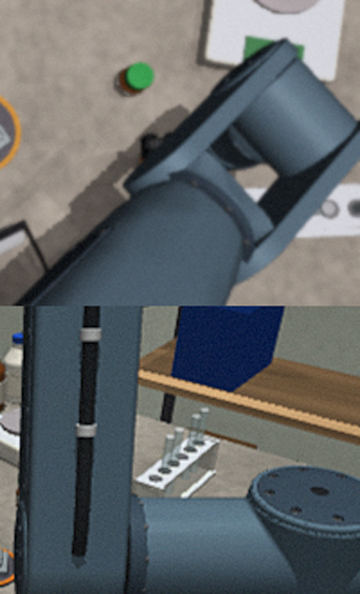

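>>> move_arm(rows="0.1 0.15 2 0 0 0 0.65; 0 0 2 0 0 0 0.65; 0 0 2 0 0 0 0.65; 0 0 2 0 0 0 0.65; 0 0 1.2 0 0 0 0.65; 0 0 0 0 0 0 0.65; 0 0 0 0 0 0 0.65; 0 0 0 0 0 0 0; 0 0 0 0 0 0 0; 0 0 0 0 0 0 0; 0 0 0 0 0 0 0; 0 0 0 0 0 0 0; 0 0 0 0 0 0 0")

```text
time_s: 42.0
eef_pos: [0.456, -0.3783, 0.098]
eef_rot: [0.0, 0.708, -0.706, 0.001]
wrist_force: [-0.9, 1.1, 6.3]
opening: 0.426
```

>>> move_arm(rows="0 0 -2 0 0 0 0; 0 0 -3.2 0 0 0 0; 0 0 -3.2 0 0 0 0; 0 0 -3.2 0 0 0 0; 0 0 -3.2 0 0 0 0; 0 0 -3.2 0 0 0 0; -2.9 -0.4 0 0 0 0 0; -2.9 -0.4 0 0 0 0 0; -2.9 -0.4 0 0 0 0 0; -2.9 -0.4 0 0 0 0 0; -2.9 -0.4 0 0 0 0 0; -2.9 -0.4 0 0 0 0 0; -2.9 -0.4 0 0 0 0 0; -2.9 -0.4 0 0 0 0 0; -3 -0.4 0 0 0 0 0; -3 -0.4 0 0 0 0 0; -3 -0.5 0 0 0 0 0; -3 -0.5 0 0 0 0 0; -3 -0.5 0 0 0 0 0; -3.3 -0.4 0 0 0 0 0")

```text
time_s: 44.0
eef_pos: [0.5137, 0.0386, 0.2768]
eef_rot: [-0.0, 0.708, -0.707, 0.001]
wrist_force: [0.4, -0.6, -0.9]
opening: 0.425
```

>>> move_arm(rows="0 0 0 0 0 0 0; 0 0 3 0 0 0 0; 0 0 3 0 0 0 0; 0 0 3 0 0 0 0; 0 0 3 0 0 0 0; 0 0 3 0 0 0 0; 0 0 1.5 0 0 0 0; 0 0 0 0 0 0 0; 0 0 0 0 0 0 0; 0 0 0 0 0 0 0")

```text
time_s: 45.0
eef_pos: [0.5146, 0.0372, 0.1125]
eef_rot: [-0.001, 0.708, -0.707, 0.001]
wrist_force: [0.6, 0.1, -1.4]
opening: 0.423
```

>>> move_arm(rows="0 0 0.6 0 0 0 0; 0 0 0.6 0 0 0 0; 0 0 0.1 0 0 0 0; 0 0 0 0 0 0 0; 0 0 0 0 0 0 0.6; 0 0 0 0 0 0 0.65; 0 0 0 0 0 0 0.65; 0 0 0 0 0 0 0.65; 0 0 -2 0 0 0 0.65; 0 0 -3 0 0 0 0.65; 0 0 -3 0 0 0 0.65; 0 0 -3 0 0 0 0.65; 0 0 -3 0 0 0 0.65; 0 0 -3 0 0 0 0.65; 0 0 -3 0 0 0 0.65; 2 1 0 0 0 0 0.65; 2.5 1.2 0 0 0 0 0.65; 2.5 1.2 0 0 0 0 0.65; 2.5 1.2 0 0 0 0 0.65; 2.5 1.2 0 0 0 0 0.65")

```text
time_s: 47.0
eef_pos: [0.455, -0.0833, 0.2979]
eef_rot: [-0.0, 0.708, -0.706, 0.0]
wrist_force: [1.0, -0.2, 0.8]
opening: 0.648
```

>>> move_arm(rows="2.5 1.2 0 0 0 0 0.65; 2.5 1.2 0 0 0 0 0.65; 2.5 1.2 0 0 0 0 0.65; 2.5 1.2 0 0 0 0 0.65; 2.5 1.2 0 0 0 0 0.65; 2.5 1.2 0 0 0 0 0.65; 2.5 1.2 0 0 0 0 0.65; 2.5 0.5 0 0 0 0 0.65; 2.5 0.5 0 0 0 0 0.65; 2.5 0.5 0 0 0 0 0.65; 2.5 0.5 0 0 0 0 0.65; 2.5 0.5 0 0 0 0 0.65; 0 0 0 0 0 0 0.65")

```text
time_s: 48.3
eef_pos: [0.3464, -0.3852, 0.2979]
eef_rot: [-0.0, -0.707, 0.707, -0.0]
wrist_force: [-0.3, -0.1, 0.4]
opening: 0.651
```

```bash
python3 pic.py 16; python3 mb.py
python3 - <<'E'
from h import *
T=ctrl.camera('top');S=ctrl.camera('side')
for c,n in((T,'top'),(S,'side')):
    for q,x0,z in(('lid_mid',[.524,.218],.046),('cork',[.522,.218],0),('blue_jar_mid',[.514,.037],0),('red_jar_mid',[.6215,-.143],0),('green_jar_mid',[.5685,-.3567],0),('beaker_mid',[.52,.459],0)):
        t=pick(n,q,proj(c,[x0+[z+.012]])[0])
        if t: x,f=fit([(c,t['region'].astype(np.float32))],P[q],x0,z); print(n,q,x.round(4),round(f,3))
E
```

```text
[ 0.34694129 -0.38274983  0.29754828] 0.6459792349436748
top (array([ 0.50187013, -0.14477656,  0.57729463]), np.float64(0.11357422173023224)) [336.3, 183.8, 365.2, 217.8]
top mat [ 0.50357174 -0.14362283] 0.0387478731572628
side (array([ 0.49801224, -0.142655  ,  0.65655597]), np.float64(0.14244477450847626)) [312.9, 164.8, 333.1, 208.2]
side mat [ 0.49887085 -0.14012939] 0.0930381566286087
top lid_mid [0.5237 0.2163] 0.169
top blue_jar_mid [0.5102 0.037 ] 0.092
top red_jar_mid [ 0.624  -0.1474] 0.368
top green_jar_mid [ 0.5679 -0.3554] 0.147
top beaker_mid [0.5195 0.4572] 0.123
side lid_mid [0.52   0.2195] 0.126
side cork [0.5171 0.2203] 0.409
side blue_jar_mid [0.5085 0.038 ] 0.242
side red_jar_mid [ 0.6241 -0.1432] 0.412
side beaker_mid [0.5178 0.4599] 0.173
```

View pics/j16.png

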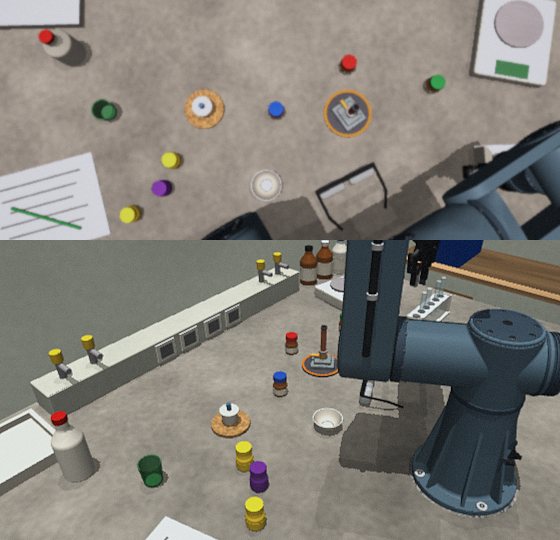

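The pictures show everything in place, upright and let go, with the gripper well clear. Handing in.

```bash
python3 -c "
from bench import ctrl
print(ctrl.hand_in())"
```

```text
the job is handed in; nothing more can be done
None
```

I set out the bench in the order asked and handed the job in at about 48 s. Everything was upright and let go, with the gripper well clear. No verdict was reported.

My last camera checks, with errors measured from the asked position:

| Item | Top camera | Side camera |
|---|---|---|
| Burner on mat centre | about 2 mm off | about 3 mm off |
| Red jar, 12 cm behind mat centre | about 2 mm short | about 2 mm short |
| Crucible on cork centre | about 1 mm off | about 1 mm off |
| Lid on crucible | about 1 mm off | about 2 mm off |
| Blue jar, half-way point | about 3 mm towards the robot | about 2 mm off sideways |

- **Burner:** it first stood about 4 mm too near the robot, so I regrasped it and corrected that before going on. It touched down slightly early on that second placing and settled upright when released.
- **Untouched things:** the beaker was seen by both cameras within about 3 mm of where it started. The green jar was within 2 mm in the top view, but the arm hid it in the last side view.
- **Disagreement between cameras:** the two cameras differed by about 5 mm in absolute position throughout, so I judged each placing relative to its target within the same camera.
- **Noisy last fits:** the final red-jar fits were poor, with the top view about 4 mm off sideways and the side view about 5 mm too far back. The red-jar row above uses the cleaner fits taken just after I placed it. The crucible row is also from just after placing, since the lid covers it now.

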